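Put the lint screen and scraper away in the slotted laundry rack

TASK

Put the two flat laundry tools away in the white slotted rack: slide the wide lint screen blade first into the wide lower slot and the steel scraper blade first into the narrow upper slot, right way up, each pushed fully home until its handle stops against the rack. Leave everything else on the shelf where it is.

Things in the scene. Friction and masses are not known exactly. Their poses are not given: they have to be found in the camera images.
- screen_grip (a point): Lint screen: white plastic frame with grey mesh strips and white bar handle, loose, lying flat, 180 mm long, about 0.16 kg. Point: handle centre, 16 mm above the tool's flat underside; x runs from handle to blade, z up. Handle: bar 80 long (x -40 to 40), 24 wide (y), 32 high. Blade: x 40 to 140, 84 wide (74 over the last 10 mm), 6 thick, its underside level with the handle's.
- scraper_grip (a point): Scraper: flat steel blade with black bar handle, loose, lying flat, 180 mm long, about 0.16 kg. Point: handle centre, 16 mm above the tool's flat underside; x runs from handle to blade, z up. Handle: bar 80 long (x -40 to 40), 24 wide (y), 32 high. Blade: x 40 to 140, 56 wide (46 over the last 10 mm), 4 thick, its underside level with the handle's.
- wide_slot (a point): Mouth centre of the wide lower slot of the white rack: fixed block 90 mm deep, 130 wide, 108 high; two level slots, one above the other, run right through; front roughly faces the robot. x points into the slot, y across, z up. Slot 90 wide, 10 high, floor 5 mm below this point (40 above the shelf). The handle stops on the flat front face: handle centre then 40 mm before this point.
- narrow_slot (a point): Mouth centre of the narrow upper slot of the same rack, 47 mm straight above the wide one; same axes. Slot 62 mm wide, 8 high, floor 4 mm below this point (88 above the shelf); rack top 16 mm above this point. A tool in this slot has its handle right above the handle of a tool in the lower slot, 48 mm higher.
- bottle: Black plastic pump bottle, closed, 60 mm across, 162 mm high, standing close to one side of the rack (+y side); its spout points along its -x, to 37 mm from the middle. Origin: centre of its underside. Leave alone.
- cup: Blue plastic measuring cup with a handle, 76 mm across, 80 mm high, standing on the other (-y) side of the rack. Origin: centre of its underside. Leave alone.
- saucer: White ceramic saucer, 124 mm across, 18 mm high, lying on the shelf in front of the rack. Origin: centre of its underside. Leave alone.
- clamp_a: Steel spring clamp, about 95 mm long (along its x), 45 mm wide, 26 mm high, lying beside the lint screen's blade. Origin: middle of its underside. Leave alone.
- clamp_b: Steel spring clamp like the other, lying beside the scraper's blade. Origin: middle of its underside. Leave alone.
- jar: Glass jar with a lid, 70 mm across, 120 mm high, beyond the left tool. Origin: centre of its underside. Leave alone.
- carton: Cardboard carton, 70 x 110 mm, 160 mm high, beyond the right tool. Origin: centre of its underside. Leave alone.
There are look-alikes about, which are no part of the job. Of the things like the part that bears wide_slot, leave any that is red; of the rest the smaller one is meant. What is shaped like the part that bears scraper_grip but orange is not meant.

How it is judged:
By the outcome, as a careful person would: the job done as asked, in the order asked, and still so for the second after the job is handed in, with the robot touching nothing.
It also fails if it takes over 64 s, if anything falls off the work surface, if the arm or the gripper's body presses on something with over 40 N, if the wrist force passes 120 N, or if a joint passes its speed limit or range.

ROBOT

A 6-joint arm with a two-finger parallel gripper is mounted at the origin on the work surface. World frame = base frame: x ahead of the robot, y to its left, z up, the work surface at z = 0. Lengths are in m, angles in rad, forces in N, time in s.
With the tool pointing down it reaches from about 0.375 to 0.975 m from the base axis. Payload 3.8 kg.
Tool frame: the origin (TCP) lies at the very end of the fingers, on their centre line; the grasp point (between the pads) lies 19 mm behind it; z points along the fingers, y is the direction in which the jaws open and shut (so a half turn about z gives the same grasp; the last joint's range is limited). The gripper opens to 85 mm and grips with 20 to 120 N. Pads are 22 mm wide; open, the fingers measure 114 mm over their backs; the gripper's body (76 mm by 85 mm) begins 54 mm behind the grasp point. The pads swing forward as they close: fully open they stand 13 mm farther back than shut.
Start: joints at [-1.235, 0.264, 1.604, -0, 1.274, -0.037], TCP at [0.246, -0.629, 0.231] pointing down, gripper open.
Joint ranges: [-2.63, 2.63], [-0.94, 2.18], [0.31, 2.57], [-1.31, 4.45], [0, 2.66], [-2.55, 2.55]. Speed limits (rad/s): [2.57, 2.57, 3.14, 3.14, 3.14, 3.14].

INTERFACE

Orientations are given as a rotation vector (axis times angle).
In Python, from workcell import bot gives the robot as it stands.
- The arm moves only by the tool jog_arm, never from a script. Its argument "plan" is a list of rows, each an object of numbers: "claw": the closure, from 0 (fully open) to 1 (shut); "x", "y", "z": the shift along the tool's x, y, z in m; "turn": the turn about the tool's z in degrees. In form: [{"claw": .., "x": .., "y": .., "z": .., "turn": ..}, ...]. A call has 1 to 10 rows; each row shifts and turns the commanded pose from where the row before left it, along the tool's axes as they then stand; what a row does not reach is not made up. A row lasts 1/8 s, in which the tool goes at most 62.5 mm and 10.7 degrees, less where a joint would pass 70% of its speed; a pose out of reach is approached as far as the arm can. A call is refused whole if a number of a shift passes 0.0625 or a number of a turn 10.7, either way. A call with a gripper value outside its range is refused whole. The fingers move at their own pace and stop on an object; "newtons" is the grip in N (left out, the last holds). Time passes only in rows, so rows that do not move let the fingers close. It gives the time, the measured TCP pose, the force and the opening at its end, in the units of the state.
- bot.read_state(): the state, without advancing time (a new reading comes with each control period).
- bot.read_camera(name): name is "scene" or "top" or "wrist"; returns the picture (384x512x3 uint8, red, green, blue); there is no depth.
- bot.camera_params(name): a dict with "fx", "fy", "cx", "cy" (pixels), "world_to_cam" (4x4, takes a point from world to camera coordinates). Camera axes: x right, y up, looking along -z (the intrinsics and any distortion apply to the point x, -y, -z); pixel columns grow to the right and rows downward; lengths in m; the calibration is good to about 2 mm. The wrist camera is an equidistant fisheye: a pixel r from the principal point sees the ray r / f radians off the axis. A picture is of the moment at which its call begins: read the wrist's pose just before it. camera_params takes no time and is no camera call; for the wrist camera it gives the pose at the moment of the call.
- bot.finish_job(): hands the job in, once; it reports no verdict.
The state is a dict: "time": time; "q": joint angles; "joint_vel": joint speeds; "joint_torque": joint torques, N m; "tool_pos": TCP position; "tcp_rot": TCP orientation; "wrist_force": force on the tool from outside, world axes, zero at the start; "torque": the same for the moment, N m; "width": opening from 0.0 (shut) to 1.0 (fully open).
Only numpy, scipy, OpenCV 4.12 (cv2) and the standard library are available. Lean on these libraries where they do the work, as an engineer would, in place of code of your own. Each camera call takes 0.05 s, during which the arm holds its last target. There are 200 camera calls.

## Working session

There is one attempt and no reset: what is moved stays moved. The work goes in short steps, Python scripts to look and compute and a tool call to move; the robot and the scene stay as the last step left them, time stands still between calls to the robot, and variables do not carry over. Pictures are saved under pics/ and viewed, about 8 in all and at most 12, crops included, and the job is handed in when it is done.

Besides the shell and the picture viewer there is one more tool, called as name([rows], argument=value, ...), one row to a line, values as JSON. jog_arm: Moves the arm, as the interface text tells. Its arguments: {"type":"object","properties":{"plan":{"type":"array","items":{"type":"object","properties":{"claw":{"type":"number"},"x":{"type":"number"},"y":{"type":"number"},"z":{"type":"number"},"turn":{"type":"number"}}}},"newtons":{"type":"number"}},"required":["plan"]}

```bash
mkdir -p pics; cat > h.py <<'E'
import numpy as np, cv2
from scipy.spatial.transform import Rotation as R
from workcell import bot
def snap(n,f):
    im=bot.read_camera(n); cv2.imwrite('pics/'+f,im[:,:,::-1]); return im
E
python3 - <<'E'
from h import *
s=bot.read_state(); print(s)
for n in ['scene','top','wrist']:
    p=bot.camera_params(n); print(n,p)
ims=[snap(n,n+'0.png') for n in ['scene','top','wrist']]
E
```

```text
{'time': 0.0, 'q': array([-1.23488907e+00,  2.64753744e-01,  1.60537155e+00, -2.13016200e-05,
        1.27372549e+00, -3.68642299e-02]), 'joint_vel': array([ 5.73778460e-04, -9.02574501e-05, -5.85045270e-04,  4.80860547e-04,
       -1.15075400e-03,  1.01975503e-03]), 'joint_torque': array([ 5.28174496e-04, -5.15105581e+01, -3.67314184e+01, -1.35327368e-04,
        1.30050562e-02,  1.44316729e-06]), 'tool_pos': array([ 0.24560411, -0.62793854,  0.22996297]), 'tcp_rot': array([-3.08498838e+00, -5.81760104e-01,  5.59619128e-04]), 'wrist_force': array([-0.61370467, -0.32607518,  0.28119501]), 'torque': array([-0.05730881, -0.03704793,  0.00587628]), 'width': 0.9980360939036227}
scene {'fx': 461.37605333708547, 'fy': 461.37605333708547, 'cx': 253.6392943030128, 'cy': 195.91087627354452, 'world_to_cam': array([[-0.32711535,  0.94482005,  0.01762424,  0.20845281],
       [-0.76504873, -0.27573051,  0.58195629,  0.34910537],
       [ 0.55470351,  0.17688344,  0.81302907, -1.92778047],
       [ 0.        ,  0.        ,  0.        ,  1.        ]])}
top {'fx': 401.94314182505286, 'fy': 401.94314182505286, 'cx': 254.9301812523387, 'cy': 193.32427681927132, 'world_to_cam': array([[-0.01763704, -0.99984331,  0.00151569, -0.02174151],
       [ 0.98199424, -0.01703698,  0.18814104, -0.55518532],
       [-0.18808574,  0.00480665,  0.98214085, -1.21364635],
       [ 0.        ,  0.        ,  0.        ,  1.        ]])}
wrist {'fx': 297.3186396354542, 'fy': 297.3186396354542, 'cx': 256.22124826314155, 'cy': 195.92280412276662, 'world_to_cam': array([[ 0.36376196, -0.93149082, -0.0014456 , -0.674388  ],
       [ 0.88931058,  0.34775079, -0.29697825,  0.03879047],
       [ 0.27713522,  0.10674381,  0.95488315, -0.38044596],
       [ 0.        ,  0.        ,  0.        ,  1.        ]])}
```

View pics/scene0.png

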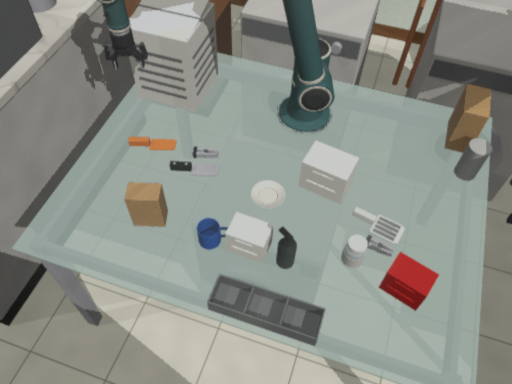

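View pics/top0.png

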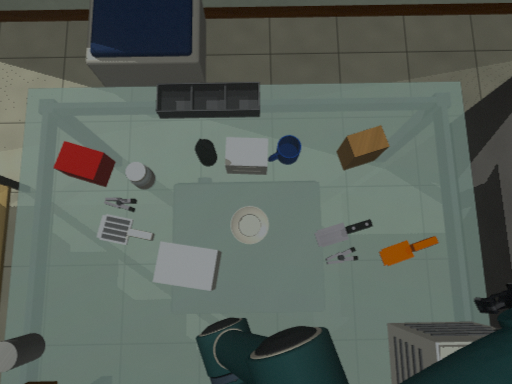

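Candidates:
- **Racks:** small white at scene (250,237) / top (246,152), large white at scene (328,170) / top (187,266), and red at scene (408,281). I choose the small white one, between the bottle and the cup.
- **Scrapers:** black-handled at scene (190,167) / top (345,232), and orange at scene (150,143) / top (408,250). I choose the black one.
- **Lint screen:** only one, at scene (380,226) / top (122,230).

Next is a close crop composite.

```bash
cat > c.py <<'E'
from h import *
t=cv2.imread('pics/top0.png'); s=cv2.imread('pics/scene0.png')
def crop(im,x,y,w,h,k): 
    c=cv2.resize(im[y:y+h,x:x+w],None,fx=k,fy=k,interpolation=cv2.INTER_CUBIC)
    for i in range(0,w,10): cv2.putText(c,str(x+i),(i*k,8),0,.3,(0,0,255),1); cv2.line(c,(i*k,8),(i*k,12),(0,0,255),1)
    for i in range(0,h,10): cv2.putText(c,str(y+i),(0,i*k+4),0,.3,(255,0,255),1)
    return c
a=np.hstack([crop(t,90,190,66,60,4),crop(t,312,212,66,60,4),crop(t,215,130,66,60,4)])
b=np.hstack([crop(s,345,200,66,60,4),crop(s,160,140,66,60,4),crop(s,218,205,66,60,4)])
cv2.imwrite('pics/crops.png',np.vstack([a,b]))
E
python3 c.py
```

```text
(no output)
```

View pics/crops.png

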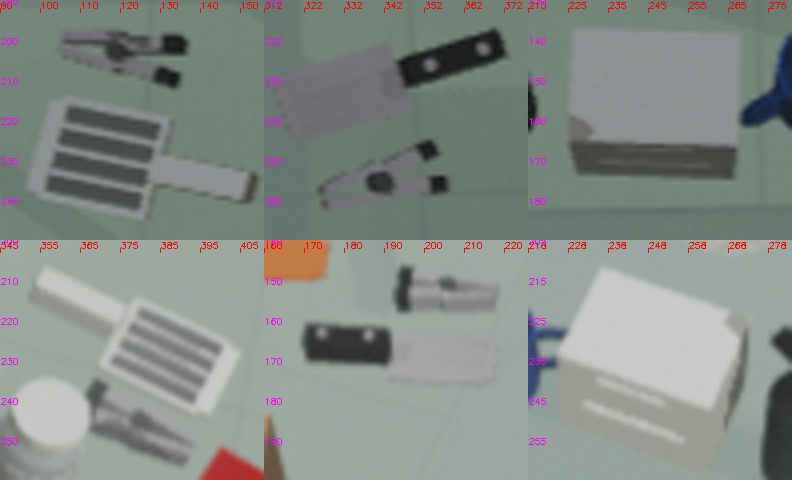

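Top view: the lint handle centre is at about (140,234) with its tip at (100,225). The scraper handle is at (359,227) with its tip at (317,242). The small rack's front top edge runs (225,165)–(267,167), and both slots show on that face. The same features are readable in the scene view.

```bash
cat >> h.py <<'E'
def ray(p,u,v,fish=False):
    W=p['world_to_cam']; a=(u-p['cx'])/p['fx']; b=(v-p['cy'])/p['fy']
    if fish:
        r=np.hypot(a,b); k=np.tan(r)/r if r>1e-9 else 1; a,b=a*k,b*k
    d=W[:3,:3].T@np.array([a,-b,-1.]); return -W[:3,:3].T@W[:3,3], d/np.linalg.norm(d)
def plane(p,u,v,z,fish=False):
    c,d=ray(p,u,v,fish); return c+d*(z-c[2])/d[2]
def tri(*rs):
    A=sum(np.eye(3)-np.outer(d,d) for c,d in rs); b=sum((np.eye(3)-np.outer(d,d))@c for c,d in rs)
    x=np.linalg.solve(A,b); return x, [np.linalg.norm((np.eye(3)-np.outer(d,d))@(x-c)) for c,d in rs]
def proj(p,X):
    W=p['world_to_cam']; c=W[:3,:3]@X+W[:3,3]; x,y,z=c[0],-c[1],-c[2]
    if p.get('fish'):
        r=np.hypot(x,y); th=np.arctan2(r,z); x,y,z=x/r*th,y/r*th,1
    return np.array([p['cx']+p['fx']*x/z,p['cy']+p['fy']*y/z])
E
python3 - <<'E'
from h import *
np.set_printoptions(precision=4,suppress=True)
t=bot.camera_params('top');s=bot.camera_params('scene')
for n,a,b,z in [('lh',(139.7,234.5),(366.3,214.5),.032),('lt',(100.3,225.5),(401.3,235),.006),('sh',(359,226.75),(180.8,165),.032),('st',(317.5,241.75),(218.3,170),.004),
 ('rFL',(225.5,165),(273,225),.108),('rFR',(267.5,167),(236,212),.108),('rBL',(226,137),(264,247),.108),('rBR',(268.25,138.3),(226,231.3),.108)]:
    x,e=tri(ray(t,*a),ray(s,*b)); print(n,x,np.round(e[0],4),plane(t,*a,z)[:2],plane(s,*b,z)[:2])
p=bot.camera_params('wrist'); st=bot.read_state(); Rw=R.from_rotvec(st['tcp_rot']).as_matrix(); print(Rw)
W=p['world_to_cam']; c=-W[:3,:3].T@W[:3,3]; print('cam in tool',Rw.T@(c-st['tool_pos']),'axis',Rw.T@(-W[2,:3]), 'up', Rw.T@W[1,:3])
E
```

```text
lh [0.4335 0.3406 0.0195] 0.0045 [0.4333 0.3325] [0.4408 0.344 ]
lt [0.4662 0.4719 0.0057] 0.0039 [0.4669 0.4677] [0.4645 0.4757]
sh [ 0.4464 -0.3585  0.0176] 0.0031 [ 0.4457 -0.3579] [ 0.4566 -0.3489]
st [ 0.4027 -0.2271 -0.0078] 0.0039 [ 0.4028 -0.2292] [ 0.4109 -0.2191]
rFL [0.6345 0.0601 0.1026] 0.0027 [0.6337 0.0571] [0.6372 0.0635]
rFR [ 0.6264 -0.0691  0.101 ] 0.0022 [ 0.6252 -0.0709] [ 0.6304 -0.0652]
rBL [0.7228 0.0583 0.1065] 0.0031 [0.723  0.0552] [0.723  0.0616]
rBR [ 0.7136 -0.0716  0.114 ] 0.0037 [ 0.7166 -0.0754] [ 0.7097 -0.0694]
[[ 0.9313  0.3642 -0.0006]
 [ 0.3642 -0.9313  0.0017]
 [ 0.0001 -0.0018 -1.    ]]
cam in tool [ 0.0756  0.0004 -0.1439] axis [-0.297   0.0006  0.9549] up [0.9549 0.0007 0.297 ]
```

View pics/wrist0.png

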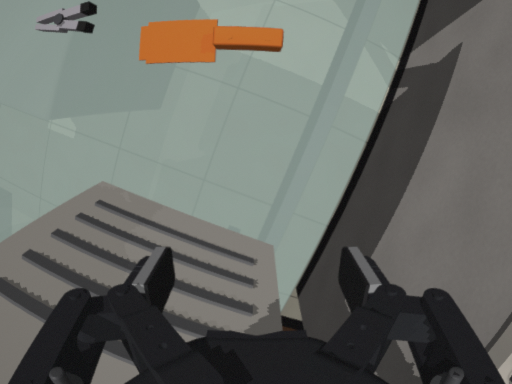

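The wrist view from the start pose shows only the orange decoy at (215,42) and clamp_b at (65,20). I'll move over the black scraper for a closer measurement.

jog_arm([
  {"claw": 0, "x": 0.047, "y": -0.03},
  {"claw": 0, "x": 0.047, "y": -0.03},
  {"claw": 0, "x": 0.047, "y": -0.03},
  {"claw": 0, "x": 0.047, "y": -0.03},
  {"claw": 0, "x": 0.047, "y": -0.03},
  {"claw": 0, "x": 0.047, "y": -0.03},
  {"claw": 0, "turn": -9.6},
  {"claw": 0, "turn": -9.6},
  {"claw": 0, "turn": -9.6},
  {"claw": 0, "turn": -9.6},
])

```text
schema error: expected keys claw, x, y, z, turn
```

jog_arm([
  {"claw": 0, "turn": -9.6},
  {"claw": 0, "turn": -9.6},
  {"claw": 0, "turn": -9.6},
  {"claw": 0, "turn": -9.6},
  {"claw": 0, "turn": -9.6},
  {"claw": 0},
  {"claw": 0},
])

```text
schema error: expected keys claw, x, y, z, turn
```

```bash
cat >> h.py <<'E'
import json
def wsnap(name):
    p=bot.camera_params('wrist'); p={k:np.array(v).tolist() for k,v in p.items()}; snap('wrist',name+'.png')
    json.dump(p,open('pics/'+name+'.json','w'))
def wp(name):
    p=json.load(open('pics/'+name+'.json')); p['world_to_cam']=np.array(p['world_to_cam']); p['fish']=1; return p
def pose():
    s=bot.read_state(); M=R.from_rotvec(s['tcp_rot']).as_matrix(); a=np.degrees(np.arctan2(M[1,0],M[0,0]))
    print('t %.2f tcp %s a %.2f tilt %.2f F %s w %.3f'%(s['time'],s['tool_pos'].round(4),a,np.degrees(np.arccos(-M[2,2])),s['wrist_force'].round(1),s['width'])); return s,M,a
def goto(x,y,z,a,n=0):
    "first translate, then turn"
    s,M,a0=pose(); d=M.T@(np.array([x,y,z])-s['tool_pos']); t=(a0-a+180)%360-180
    k=n or max(1,int(np.ceil(np.linalg.norm(d)/.058))); print('shift',d.round(4),'rows',k,(d/k).round(4),'turn',round(t,2),'rows',int(np.ceil(abs(t)/10.5)))
E
python3 - <<'E'
from h import *
pose(); wsnap('w1')
goto(0.50,-0.003,0.23,-3.6)
E
```

```text
t 0.15 tcp [ 0.2457 -0.6281  0.2302] a 21.36 tilt 0.10 F [ 0.8 -0.1 -0.3] w 1.002
t 0.20 tcp [ 0.2457 -0.6282  0.2304] a 21.36 tilt 0.08 F [-0.9 -0.4  0.3] w 1.003
shift [ 0.4646 -0.4896  0.0012] rows 12 [ 0.0387 -0.0408  0.0001] turn 24.96 rows 3
```

View pics/w1.png

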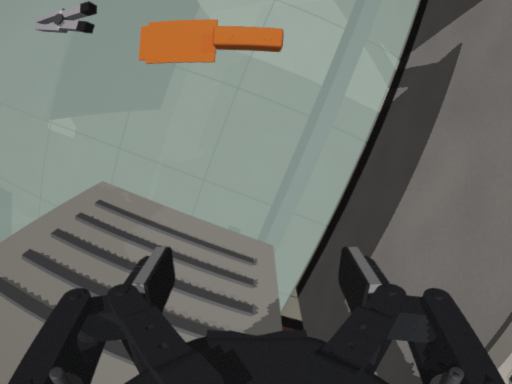

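The move was refused because every row needs all the keys, so the picture is unchanged. I'll resend the full rows.

jog_arm([
  {"claw": 0, "x": 0.047, "y": -0.03, "z": 0, "turn": 0},
  {"claw": 0, "x": 0.047, "y": -0.03, "z": 0, "turn": 0},
  {"claw": 0, "x": 0.047, "y": -0.03, "z": 0, "turn": 0},
  {"claw": 0, "x": 0.047, "y": -0.03, "z": 0, "turn": 0},
  {"claw": 0, "x": 0.047, "y": -0.03, "z": 0, "turn": 0},
  {"claw": 0, "x": 0.047, "y": -0.03, "z": 0, "turn": 0},
  {"claw": 0, "x": 0, "y": 0, "z": 0, "turn": -9.6},
  {"claw": 0, "x": 0, "y": 0, "z": 0, "turn": -9.6},
  {"claw": 0, "x": 0, "y": 0, "z": 0, "turn": -9.6},
  {"claw": 0, "x": 0, "y": 0, "z": 0, "turn": -9.6},
])

```text
time: 1.45
tool_pos: [0.4429, -0.358, 0.2311]
tcp_rot: [-2.719, -1.573, 0.0]
wrist_force: [0.7, 0.5, -0.3]
width: 1.0
```

jog_arm([
  {"claw": 0, "x": 0, "y": 0, "z": 0, "turn": -9.6},
  {"claw": 0, "x": 0, "y": 0, "z": 0, "turn": -9.6},
  {"claw": 0, "x": 0, "y": 0, "z": 0, "turn": -9.6},
  {"claw": 0, "x": 0, "y": 0, "z": 0, "turn": -9.6},
  {"claw": 0, "x": 0, "y": 0, "z": 0, "turn": -9.6},
  {"claw": 0, "x": 0, "y": 0, "z": 0, "turn": 0},
  {"claw": 0, "x": 0, "y": 0, "z": 0, "turn": 0},
])

```text
time: 2.33
tool_pos: [0.4429, -0.3582, 0.2312]
tcp_rot: [-1.855, -2.535, -0.0]
wrist_force: [-0.2, -0.6, 0.2]
width: 1.001
```

```bash
python3 - <<'E'
from h import *
pose(); wsnap('w2')
goto(0.50,-0.003,0.23,-3.6)
E
```

```text
t 2.33 tcp [ 0.4429 -0.3582  0.2312] a 107.61 tilt 0.01 F [-0.2 -0.6  0.2] w 1.001
t 2.38 tcp [ 0.4429 -0.3582  0.2312] a 107.63 tilt 0.01 F [0.  0.9 0.2] w 1.002
shift [0.3212 0.1621 0.0012] rows 7 [0.0459 0.0232 0.0002] turn 111.23 rows 11
```

jog_arm([
  {"claw": 0, "x": 0.046, "y": 0.023, "z": 0, "turn": 0},
  {"claw": 0, "x": 0.046, "y": 0.023, "z": 0, "turn": 0},
  {"claw": 0, "x": 0, "y": 0, "z": 0, "turn": 0},
])

```text
time: 2.75
tool_pos: [0.4589, -0.2539, 0.2313]
tcp_rot: [-1.849, -2.539, -0.001]
wrist_force: [-1.1, -0.9, 0.1]
width: 1.0
```

```bash
python3 - <<'E'
from h import *
wsnap('w3')
E
```

jog_arm([
  {"claw": 0, "x": 0.045, "y": 0.022, "z": 0, "turn": 0},
  {"claw": 0, "x": 0.045, "y": 0.022, "z": 0, "turn": 0},
  {"claw": 0, "x": 0.045, "y": 0.022, "z": 0, "turn": 0},
  {"claw": 0, "x": 0.045, "y": 0.022, "z": 0, "turn": 0},
  {"claw": 0, "x": 0.045, "y": 0.022, "z": 0, "turn": 0},
  {"claw": 0, "x": 0, "y": 0, "z": 0, "turn": 10.2},
  {"claw": 0, "x": 0, "y": 0, "z": 0, "turn": 10.2},
  {"claw": 0, "x": 0, "y": 0, "z": 0, "turn": 10.2},
  {"claw": 0, "x": 0, "y": 0, "z": 0, "turn": 10.2},
  {"claw": 0, "x": 0, "y": 0, "z": 0, "turn": 10.2},
])

```text
time: 4.05
tool_pos: [0.4954, -0.0101, 0.2314]
tcp_rot: [2.769, 1.482, 0.0]
wrist_force: [0.5, 0.4, -0.2]
width: 0.998
```

jog_arm([
  {"claw": 0, "x": 0, "y": 0, "z": 0, "turn": 10.2},
  {"claw": 0, "x": 0, "y": 0, "z": 0, "turn": 10.2},
  {"claw": 0, "x": 0, "y": 0, "z": 0, "turn": 10.2},
  {"claw": 0, "x": 0, "y": 0, "z": 0, "turn": 10.2},
  {"claw": 0, "x": 0, "y": 0, "z": 0, "turn": 10.2},
  {"claw": 0, "x": 0, "y": 0, "z": 0, "turn": 9},
  {"claw": 0, "x": 0, "y": 0, "z": 0, "turn": 0},
  {"claw": 0, "x": 0, "y": 0, "z": 0, "turn": 0},
])

```text
time: 5.05
tool_pos: [0.4951, -0.0095, 0.2313]
tcp_rot: [3.14, -0.087, 0.0]
wrist_force: [0.3, -0.2, 0.5]
width: 0.998
```

```bash
python3 - <<'E'
from h import *
pose();wsnap('w4')
E
```

```text
t 5.05 tcp [ 0.4951 -0.0095  0.2313] a -3.16 tilt 0.02 F [ 0.3 -0.2  0.5] w 0.998
```

jog_arm([
  {"claw": 0, "x": 0.05, "y": 0, "z": 0, "turn": 0},
  {"claw": 0, "x": 0, "y": 0, "z": 0, "turn": 0},
  {"claw": 0, "x": 0, "y": 0, "z": 0, "turn": 0},
])

```text
time: 5.48
tool_pos: [0.5444, -0.0117, 0.2309]
tcp_rot: [3.14, -0.088, -0.002]
wrist_force: [1.2, -0.7, 0.2]
width: 1.0
```

```bash
python3 - <<'E'
from h import *
pose();wsnap('w5')
goto(.434,.337,.23,76)
a=[cv2.imread('pics/w%d.png'%i) for i in (2,3,4,5)]
def crop(im,x,y,w,h,k):
    c=cv2.resize(im[y:y+h,x:x+w],None,fx=k,fy=k,interpolation=cv2.INTER_CUBIC)
    for i in range(0,w,20): cv2.putText(c,str(x+i),(i*k,8),0,.3,(0,0,255),1); cv2.line(c,(i*k,8),(i*k,12),(0,0,255),1)
    for i in range(20,h,20): cv2.putText(c,str(y+i),(0,i*k+4),0,.3,(255,0,255),1)
    return c
cv2.imwrite('pics/m1.png',np.vstack([np.hstack([crop(a[0],180,40,200,150,2),crop(a[1],180,100,200,150,2)]),np.hstack([crop(a[2],160,0,200,150,2),crop(a[3],160,0,200,150,2)])]))
E
```

```text
t 5.47 tcp [ 0.5444 -0.0117  0.2309] a -3.20 tilt 0.08 F [ 1.2 -0.7  0.2] w 1.000
t 5.53 tcp [ 0.5441 -0.0117  0.2311] a -3.21 tilt 0.05 F [ 0.4 -0.4  0.2] w 1.000
shift [-0.1294 -0.342   0.0012] rows 7 [-0.0185 -0.0489  0.0002] turn -79.21 rows 8
```

View pics/m1.png

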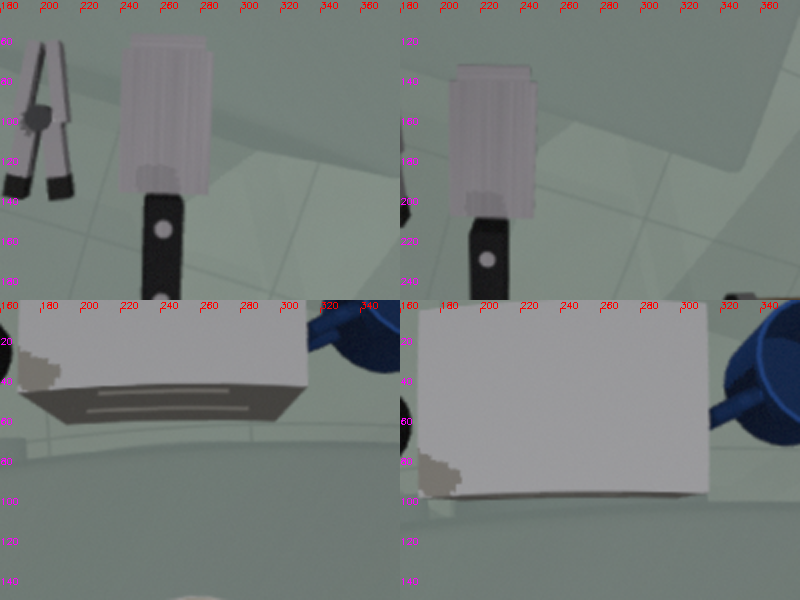

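w2 and w3 show the scraper with the handle towards the bottom, the tip at (246–282,58) in w2 and the blade base at (240–284,136). w4 and w5 show the rack: both slot lines are visible in w4, the upper at (209–274,46) and the lower at (203–284,55), with the front top corners at (169,46) and (313,43).

```bash
python3 - <<'E'
from h import *
np.set_printoptions(precision=4,suppress=True)
P={i:wp('w%d'%i) for i in (2,3,4,5)}
for n,i,a,j,b in [('tipL',2,(246,58),3,(208.5,133)),('tipR',2,(282.5,58),3,(245.5,133)),('baseL',2,(239.5,136),3,(204,207.5)),('baseR',2,(283.5,137),3,(247.5,208.5)),
 ('FL',4,(169,46.5),5,(169,98.5)),('FR',4,(313.5,43),5,(314,96))]:
    x,e=tri(ray(P[i],*a,True),ray(P[j],*b,True)); z=.108 if n[0]=='F' else .004
    print(n,x,round(e[0],4),plane(P[i],*a,z,True)[:2],plane(P[j],*b,z,True)[:2])
# rack front face by plane through FL,FR on w4
fl=plane(P[4],169,46.5,.108,True);fr=plane(P[4],313.5,43,.108,True)
yv=(fl-fr)/np.linalg.norm(fl-fr); nv=np.cross(yv,[0,0,1]); o=(fl+fr)/2
print('face centre',o,'width',np.linalg.norm(fl-fr),'heading',np.degrees(np.arctan2(nv[1],nv[0])))
for n,a in [('upL',(209,46.5)),('upR',(274.5,45)),('loL',(203.5,56)),('loR',(284,54)),('botL',(193.5,62)),('botR',(298,60))]:
    c,d=ray(P[4],*a,True); x=c+d*(nv@(o-c))/(nv@d); print(n,'y',yv@(x-o),'z',x[2])
for n,a in [('BL',(169,5)),('BR',(313.5,2)),('FL',(169,98.5)),('FR',(314,96))]: print(n,plane(P[5],*a,.108,True))
for q in [(193.5,62),(298,60)]: print('bottom',plane(P[4],*q,0,True))
E
```

```text
tipL [ 0.3889 -0.2321  0.0026] 0.0005 [ 0.3895 -0.2323] [ 0.3885 -0.2318]
tipR [ 0.4325 -0.2183  0.0021] 0.0005 [ 0.4319 -0.2185] [ 0.433  -0.2181]
baseL [ 0.4104 -0.3278  0.0073] 0.0008 [ 0.4111 -0.3283] [ 0.4093 -0.329 ]
baseR [ 0.4648 -0.3131  0.0014] 0.0007 [ 0.4638 -0.3128] [ 0.4652 -0.3123]
FL [0.6339 0.062  0.1062] 0.0003 [0.6335 0.0611] [0.6339 0.0618]
FR [ 0.6273 -0.0686  0.1079] 0.0 [ 0.6273 -0.0686] [ 0.6273 -0.0686]
face centre [ 0.6304 -0.0037  0.108 ] width 0.1298540025223228 heading -2.7098103818642487
upL y 0.03023170286091996 z 0.09313697493070083
upR y -0.030938045014753102 z 0.09302039749995145
loL y 0.04434070243882484 z 0.041916841852004116
loR y -0.044326167857003065 z 0.04418932616094556
botL y 0.06383107609638944 z 0.002762173220548614
botR y -0.06542683599881342 z 0.0035920553953953105
BL [0.724  0.0573 0.108 ]
BR [ 0.7167 -0.0737  0.108 ]
FL [0.6339 0.0618 0.108 ]
FR [ 0.6273 -0.0686  0.108 ]
bottom [0.6339 0.0606 0.    ]
bottom [ 0.6278 -0.0696  0.    ]
```

jog_arm([
  {"claw": 0, "x": -0.0185, "y": -0.049, "z": 0, "turn": 0},
  {"claw": 0, "x": -0.0185, "y": -0.049, "z": 0, "turn": 0},
  {"claw": 0, "x": -0.0185, "y": -0.049, "z": 0, "turn": 0},
  {"claw": 0, "x": -0.0185, "y": -0.049, "z": 0, "turn": 0},
  {"claw": 0, "x": -0.0185, "y": -0.049, "z": 0, "turn": 0},
  {"claw": 0, "x": -0.0185, "y": -0.049, "z": 0, "turn": 0},
  {"claw": 0, "x": -0.0185, "y": -0.049, "z": 0, "turn": 0},
  {"claw": 0, "x": 0, "y": 0, "z": 0, "turn": -9.9},
  {"claw": 0, "x": 0, "y": 0, "z": 0, "turn": -9.9},
  {"claw": 0, "x": 0, "y": 0, "z": 0, "turn": -9.9},
])

```text
time: 6.78
tool_pos: [0.4338, 0.338, 0.2316]
tcp_rot: [-3.056, -0.73, -0.0]
wrist_force: [0.3, 1.0, 0.4]
width: 1.003
```

jog_arm([
  {"claw": 0, "x": 0, "y": 0, "z": 0, "turn": -9.9},
  {"claw": 0, "x": 0, "y": 0, "z": 0, "turn": -9.9},
  {"claw": 0, "x": 0, "y": 0, "z": 0, "turn": -9.9},
  {"claw": 0, "x": 0, "y": 0, "z": 0, "turn": -9.9},
  {"claw": 0, "x": 0, "y": 0, "z": 0, "turn": -9.9},
  {"claw": 0, "x": 0, "y": 0, "z": 0, "turn": 0},
  {"claw": 0, "x": 0, "y": 0, "z": 0, "turn": 0},
])

```text
time: 7.65
tool_pos: [0.4345, 0.3379, 0.2316]
tcp_rot: [2.479, 1.93, 0.001]
wrist_force: [-0.1, -0.1, -1.0]
width: 1.001
```

```bash
python3 - <<'E'
from h import *
pose();wsnap('w6')
E
```

```text
t 7.65 tcp [0.4345 0.3379 0.2316] a 75.81 tilt 0.02 F [-0.1 -0.1 -1. ] w 1.001
```

jog_arm([
  {"claw": 0, "x": 0.03, "y": 0, "z": 0.06, "turn": 0},
  {"claw": 0, "x": 0, "y": 0, "z": 0, "turn": 0},
  {"claw": 0, "x": 0, "y": 0, "z": 0, "turn": 0},
])

```text
time: 8.07
tool_pos: [0.4416, 0.3651, 0.1758]
tcp_rot: [2.476, 1.933, -0.001]
wrist_force: [0.3, 0.1, 0.9]
width: 0.999
```

```bash
python3 - <<'E'
from h import *
pose();wsnap('w7')
a=[cv2.imread('pics/w%d.png'%i) for i in (6,7)]
def crop(im,x,y,w,h,k):
    c=cv2.resize(im[y:y+h,x:x+w],None,fx=k,fy=k,interpolation=cv2.INTER_CUBIC)
    for i in range(0,w,20): cv2.putText(c,str(x+i),(i*k,8),0,.3,(0,0,255),1); cv2.line(c,(i*k,8),(i*k,12),(0,0,255),1)
    for i in range(20,h,20): cv2.putText(c,str(y+i),(0,i*k+4),0,.3,(255,0,255),1)
    return c
cv2.imwrite('pics/m2.png',np.hstack([crop(a[0],160,0,200,300,2),crop(a[1],160,0,200,300,2)]))
E
```

```text
t 8.07 tcp [0.4416 0.3651 0.1758] a 75.94 tilt 0.03 F [0.3 0.1 0.9] w 0.999
```

View pics/m2.png

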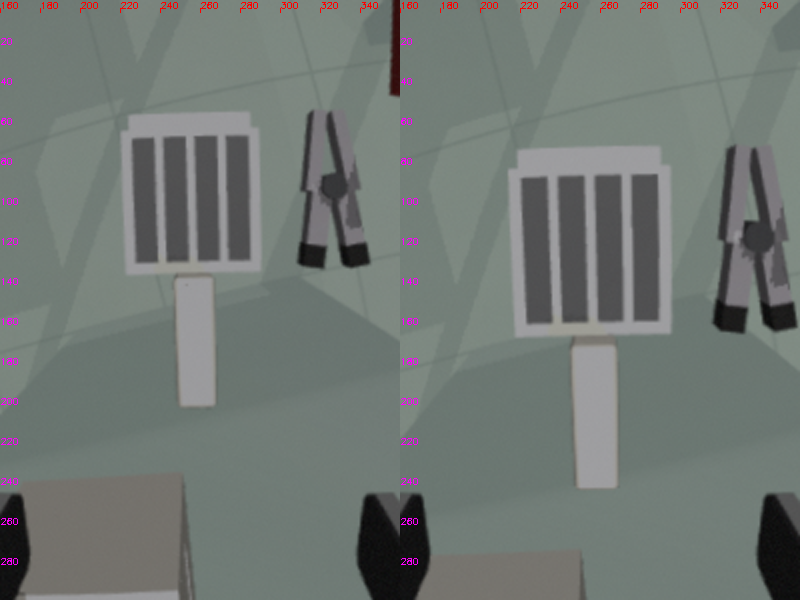

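The lint screen's handle top face runs from (257,138) to (259,203) in w6 and from (257,173) to (258.5,244) in w7. The blade tip is at (224–285,57) in w6 and (218–290,74) in w7.

```bash
python3 - <<'E'
from h import *
np.set_printoptions(precision=4,suppress=True)
P={i:wp('w%d'%i) for i in (6,7)}; X={}
for n,a,b,z in [('hf',(257,138.5),(257,172.7),.032),('hr',(258.75,202.75),(258.5,243.75),.032),('tL',(224.5,57),(218.5,75),.006),('tR',(285,56),(290,73.5),.006)]:
    x,e=tri(ray(P[6],*a,True),ray(P[7],*b,True)); X[n]=(plane(P[6],*a,z,True)+plane(P[7],*b,z,True))/2
    print(n,x,round(e[0],4),plane(P[6],*a,z,True)[:2],plane(P[7],*b,z,True)[:2])
d=(X['tL']+X['tR'])/2-X['hr']; f=X['hf']-X['hr']
print('len',np.linalg.norm(d[:2]),'heading tip-rear',np.degrees(np.arctan2(d[1],d[0])),'handle',np.degrees(np.arctan2(f[1],f[0])),np.linalg.norm(f))
c=(X['hf']+X['hr'])/2; h=np.arctan2(d[1],d[0]); print('centre',c)
g=c[:2]-.01*np.array([np.cos(h),np.sin(h)]); print('grip',g)
goto(*g,.06,np.degrees(h)); goto(*g,.006,np.degrees(h))
E
```

```text
hf [0.4448 0.3743 0.0319] 0.0 [0.4448 0.3744] [0.4448 0.3743]
hr [0.4275 0.2979 0.0314] 0.0001 [0.4277 0.298 ] [0.4274 0.2982]
tL [0.4316 0.4783 0.0194] 0.0001 [0.4309 0.4808] [0.4302 0.4802]
tR [0.5021 0.4633 0.0098] 0.0001 [0.5027 0.4638] [0.5025 0.4636]
len 0.17830754118013778 heading tip-rear 77.35731885266598 handle 77.26339468829418 0.07814094080226779
centre [0.4362 0.3362 0.032 ]
grip [0.434  0.3265]
t 8.12 tcp [0.4422 0.3654 0.1769] a 75.93 tilt 0.11 F [-0.8  0.5  0.4] w 1.002
shift [-0.0399  0.0013  0.1168] rows 3 [-0.0133  0.0004  0.0389] turn -1.42 rows 1
t 8.12 tcp [0.4422 0.3654 0.1769] a 75.93 tilt 0.11 F [-0.8  0.5  0.4] w 1.002
shift [-0.04    0.0012  0.1708] rows 4 [-0.01    0.0003  0.0427] turn -1.42 rows 1
```

```bash
python3 - <<'E'
from h import *
P={i:wp('w%d'%i) for i in (6,7)}; t=bot.camera_params('top')
x,e=tri(ray(P[6],251.5,237,True),ray(P[7],250.5,275,True)); print(x,e)
x,e=tri(ray(P[6],251.5,237,True),ray(P[7],250.5,275,True),ray(t,161,242)); print(x,e)
s,M,a=pose(); g=np.array([.434,.3265]);h=np.radians(77.35); d=x[:2]-g; print('along',d@[np.cos(h),np.sin(h)],'right',d@[np.sin(h),-np.cos(h)])
E
```

```text
[ 0.40267616  0.23934531 -0.00412704] [np.float64(9.437788122501586e-05), np.float64(9.437788122513165e-05)]
[0.40894283 0.26260013 0.03901379] [np.float64(0.0034561183910843977), np.float64(0.0029656549866941), np.float64(0.001130124139507092)]
t 8.12 tcp [0.4422 0.3654 0.1769] a 75.93 tilt 0.11 F [-0.8  0.5  0.4] w 1.002
along -0.06783615492371621 right -0.010455191890294853
```

jog_arm([
  {"claw": 0.3, "x": -0.01, "y": 0, "z": 0.042, "turn": -1.4},
  {"claw": 0.3, "x": -0.01, "y": 0, "z": 0.042, "turn": 0},
  {"claw": 0.3, "x": -0.01, "y": 0, "z": 0.042, "turn": 0},
  {"claw": 0.3, "x": -0.01, "y": 0, "z": 0.03, "turn": 0},
  {"claw": 0.3, "x": 0, "y": 0, "z": 0.012, "turn": 0},
  {"claw": 0.3, "x": 0, "y": 0, "z": 0, "turn": 0},
  {"claw": 0.3, "x": 0, "y": 0, "z": 0, "turn": 0},
], newtons=60)

```text
time: 9.0
tool_pos: [0.4345, 0.3277, 0.0095]
tcp_rot: [2.452, 1.963, 0.006]
wrist_force: [-0.1, 0.4, 0.5]
width: 0.698
```

```bash
python3 - <<'E'
from h import *
goto(.434,.3265,.007,77.35)
E
```

```text
t 9.00 tcp [0.4345 0.3277 0.0095] a 77.36 tilt 0.24 F [-0.1  0.4  0.5] w 0.698
shift [-0.0013 -0.0002  0.0025] rows 1 [-0.0013 -0.0002  0.0025] turn 0.01 rows 1
```

jog_arm([
  {"claw": 0.3, "x": 0, "y": 0, "z": 0.002, "turn": 0},
  {"claw": 1, "x": 0, "y": 0, "z": 0, "turn": 0},
  {"claw": 1, "x": 0, "y": 0, "z": 0, "turn": 0},
  {"claw": 1, "x": 0, "y": 0, "z": 0, "turn": 0},
  {"claw": 1, "x": 0, "y": 0, "z": 0, "turn": 0},
], newtons=60)

```text
time: 9.62
tool_pos: [0.433, 0.3266, 0.0059]
tcp_rot: [2.452, 1.963, 0.001]
wrist_force: [-1.2, -0.2, 3.5]
width: 0.27
```

```bash
python3 - <<'E'
from h import *
goto(.434,.3265,.25,77.35)
E
```

```text
t 9.62 tcp [0.433  0.3266 0.0059] a 77.36 tilt 0.05 F [-1.2 -0.2  3.5] w 0.270
shift [ 0.0003  0.0011 -0.2441] rows 5 [ 0.0001  0.0002 -0.0488] turn 0.01 rows 1
```

jog_arm([
  {"claw": 1, "x": 0, "y": 0, "z": -0.025, "turn": 0},
  {"claw": 1, "x": 0, "y": 0, "z": -0.055, "turn": 0},
  {"claw": 1, "x": 0, "y": 0, "z": -0.055, "turn": 0},
  {"claw": 1, "x": 0, "y": 0, "z": -0.055, "turn": 0},
  {"claw": 1, "x": 0, "y": 0, "z": -0.055, "turn": 0},
  {"claw": 1, "x": 0, "y": 0, "z": 0, "turn": 10},
  {"claw": 1, "x": 0, "y": 0, "z": 0, "turn": 10},
  {"claw": 1, "x": 0, "y": 0, "z": 0, "turn": 10},
  {"claw": 1, "x": 0, "y": 0, "z": 0, "turn": 10},
  {"claw": 1, "x": 0, "y": 0, "z": 0, "turn": 10},
])

```text
time: 10.88
tool_pos: [0.4318, 0.3258, 0.2491]
tcp_rot: [3.054, 0.734, -0.004]
wrist_force: [-1.3, 0.2, -1.7]
width: 0.269
```

jog_arm([
  {"claw": 1, "x": 0, "y": 0, "z": 0, "turn": 10},
  {"claw": 1, "x": 0, "y": 0, "z": 0, "turn": 10},
  {"claw": 1, "x": 0, "y": 0, "z": 0, "turn": 10.4},
  {"claw": 1, "x": 0.0066, "y": 0.0532, "z": 0, "turn": 0},
  {"claw": 1, "x": 0.0066, "y": 0.0532, "z": 0, "turn": 0},
  {"claw": 1, "x": 0.0066, "y": 0.0532, "z": 0, "turn": 0},
  {"claw": 1, "x": 0.0066, "y": 0.0532, "z": 0, "turn": 0},
  {"claw": 1, "x": 0.0066, "y": 0.0532, "z": 0, "turn": 0},
  {"claw": 1, "x": 0.0066, "y": 0.0532, "z": 0, "turn": 0},
  {"claw": 1, "x": 0, "y": 0, "z": 0, "turn": 0},
])

```text
time: 12.12
tool_pos: [0.4545, 0.0022, 0.2494]
tcp_rot: [3.139, -0.092, -0.003]
wrist_force: [-0.0, 0.3, -2.0]
width: 0.273
```

```bash
python3 - <<'E'
from h import *
pose(); wsnap('w8'); goto(.4558,.0057,.048,-3.0)
E
```

```text
t 12.12 tcp [0.4545 0.0022 0.2494] a -3.37 tilt 0.12 F [-0.   0.3 -2. ] w 0.273
t 12.18 tcp [0.4545 0.004  0.2494] a -3.28 tilt 0.11 F [-0.1  0.3 -1.8] w 0.267
shift [ 0.0016 -0.0017  0.2014] rows 4 [ 0.0004 -0.0004  0.0504] turn -0.28 rows 1
```

View pics/w8.png

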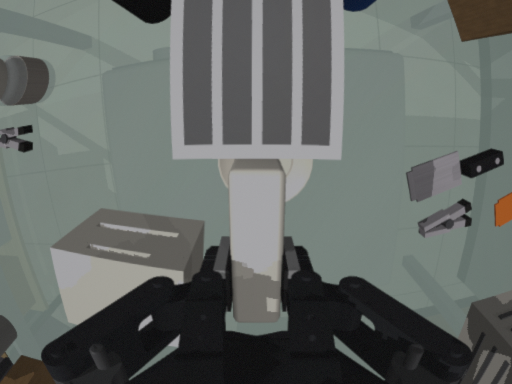

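w8 shows the screen held squarely, with the handle at columns 232–283 and rows 165–320 and the blade base at (173–341,157). I'll check its pose in the tool frame against the model.

```bash
python3 - <<'E'
from h import *
s,M,a=pose(); p=wp('w8')
for n,q in [('handle front top',(50,0,-26)),('rear top',(-30,0,-26)),('baseL',(50,-42,0)),('baseR',(50,42,0)),('sideL x100',(100,-42,0)),('sideR',(100,42,0))]:
    print(n,proj(p,s['tool_pos']+M@(np.array(q)/1e3)).round(1))
im=cv2.imread('pics/w8.png').astype(int)
for r in (40,80,120,150): 
    g=np.diff(im[r,:,:].sum(1)); print(r,'L',[ (int(i),int(g[i])) for i in range(160,195) if abs(g[i])>60],'R',[(int(i),int(g[i])) for i in range(320,350) if abs(g[i])>60])
E
```

```text
t 12.18 tcp [0.4545 0.004  0.2494] a -3.28 tilt 0.11 F [-0.1  0.3 -1.8] w 0.267
handle front top [250.4 170.6]
rear top [252. 324.]
baseL [168.2 160.6]
baseR [335.  159.9]
sideL x100 [164.9  61.3]
sideR [337.6  60.2]
40 L [(182, -120)] R [(330, 107), (331, 93)]
80 L [(169, 67), (181, -67), (182, -121)] R [(330, 105), (331, 104), (343, -82)]
120 L [(170, 62), (182, -105), (183, -108)] R [(329, 113), (330, 90), (342, -84)]
150 L [] R [(341, -67)]
```

jog_arm([
  {"claw": 1, "x": 0, "y": -0.002, "z": 0.05, "turn": 0},
  {"claw": 1, "x": 0.002, "y": 0, "z": 0.05, "turn": -0.3},
  {"claw": 1, "x": 0, "y": 0, "z": 0.05, "turn": 0},
  {"claw": 1, "x": 0, "y": 0, "z": 0.03, "turn": 0},
  {"claw": 1, "x": 0, "y": 0, "z": 0.021, "turn": 0},
  {"claw": 1, "x": 0, "y": 0, "z": 0, "turn": 0},
  {"claw": 1, "x": 0, "y": 0, "z": 0, "turn": 0},
])

```text
time: 13.05
tool_pos: [0.4578, 0.0081, 0.05]
tcp_rot: [-3.141, 0.073, -0.001]
wrist_force: [0.7, -0.1, -1.6]
width: 0.268
```

```bash
python3 - <<'E'
from h import *
pose(); snap('scene','s9.png'); wsnap('w9'); goto(.4558,.0057,.048,-3.0)
E
```

```text
t 13.05 tcp [0.4578 0.0081 0.05  ] a -2.67 tilt 0.04 F [ 0.7 -0.1 -1.6] w 0.268
t 13.15 tcp [0.4585 0.0077 0.0507] a -2.71 tilt 0.14 F [ 0.6 -1.3 -1.3] w 0.269
shift [-0.0026  0.0022  0.0027] rows 1 [-0.0026  0.0022  0.0027] turn 0.29 rows 1
```

jog_arm([
  {"claw": 1, "x": 0, "y": 0.002, "z": 0.0025, "turn": 0.3},
  {"claw": 1, "x": 0, "y": 0, "z": 0, "turn": 0},
  {"claw": 1, "x": 0, "y": 0, "z": 0, "turn": 0},
])

```text
time: 13.52
tool_pos: [0.4573, 0.0052, 0.0471]
tcp_rot: [-3.14, 0.084, -0.001]
wrist_force: [-0.2, -0.1, -0.9]
width: 0.277
```

```bash
python3 - <<'E'
from h import *
pose()
a=cv2.imread('pics/s9.png')[140:290,180:320]; b=cv2.imread('pics/w9.png')[0:150,156:356]
cv2.imwrite('pics/m3.png',np.hstack([cv2.resize(a,(420,450),interpolation=2),cv2.resize(b,(380,450),interpolation=2)]))
s,M,_=pose(); m=np.array([.6306,-.0035]); h=np.radians(-3); d=m-s['tool_pos'][:2]
print('along',d@[np.cos(h),np.sin(h)],'lateral(left +) of rack centre',d@[-np.sin(h),np.cos(h)])
E
```

```text
t 13.53 tcp [0.4573 0.0052 0.0471] a -3.06 tilt 0.02 F [-0.2 -0.1 -0.9] w 0.277
t 13.53 tcp [0.4573 0.0052 0.0471] a -3.06 tilt 0.02 F [-0.2 -0.1 -0.9] w 0.277
along 0.17352849018653746 lateral(left +) of rack centre 0.0003807418127695006
```

View pics/m3.png

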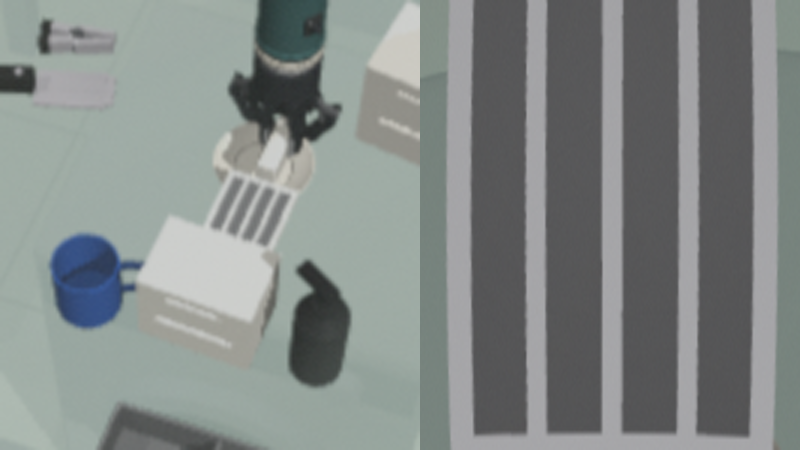

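The scene view shows the screen in line with the chosen rack. I'll insert it slowly.

jog_arm([
  {"claw": 1, "x": 0.01, "y": 0, "z": -0.0008, "turn": 0},
  {"claw": 1, "x": 0.01, "y": 0, "z": 0, "turn": 0},
  {"claw": 1, "x": 0.01, "y": 0, "z": 0, "turn": 0},
  {"claw": 1, "x": 0.01, "y": 0, "z": 0, "turn": 0},
  {"claw": 1, "x": 0.01, "y": 0, "z": 0, "turn": 0},
  {"claw": 1, "x": 0, "y": 0, "z": 0, "turn": 0},
])

```text
time: 14.28
tool_pos: [0.5082, 0.0026, 0.0478]
tcp_rot: [-3.14, 0.083, -0.001]
wrist_force: [-0.2, 0.2, -2.2]
width: 0.269
```

```bash
cat >> h.py <<'E'
def rel():
    s,M,_=pose(); m=np.array([.6306,-.0035]); h=np.radians(-3); d=m-s['tool_pos'][:2]
    print('along %.4f lateral %.4f torque'%(d@[np.cos(h),np.sin(h)],d@[-np.sin(h),np.cos(h)]),s['torque'].round(2))
E
python3 -c "
from h import *
rel()"
```

```text
t 14.28 tcp [0.5082 0.0026 0.0478] a -3.04 tilt 0.04 F [-0.2  0.2 -2.2] w 0.269
along 0.1225 lateral 0.0003 torque [ 0.04  0.05 -0.02]
```

The tip is about 28 mm inside with no contact force, so I'll continue.

jog_arm([
  {"claw": 1, "x": 0.01, "y": 0, "z": 0, "turn": 0},
  {"claw": 1, "x": 0.01, "y": 0, "z": 0, "turn": 0},
  {"claw": 1, "x": 0.01, "y": 0, "z": 0, "turn": 0},
  {"claw": 1, "x": 0.01, "y": 0, "z": 0, "turn": 0},
  {"claw": 1, "x": 0.01, "y": 0, "z": 0, "turn": 0},
  {"claw": 1, "x": 0.01, "y": 0, "z": 0, "turn": 0},
  {"claw": 1, "x": 0, "y": 0, "z": 0, "turn": 0},
])

```text
time: 15.15
tool_pos: [0.5681, -0.0006, 0.0478]
tcp_rot: [-3.14, 0.083, -0.001]
wrist_force: [-0.2, -0.2, -1.9]
width: 0.267
```

```bash
python3 -c "
from h import *
rel()"
```

```text
t 15.15 tcp [ 0.5681 -0.0006  0.0478] a -3.04 tilt 0.04 F [-0.2 -0.2 -1.9] w 0.267
along 0.0626 lateral 0.0003 torque [0.01 0.1  0.03]
```

jog_arm([
  {"claw": 1, "x": 0.005, "y": 0, "z": 0, "turn": 0},
  {"claw": 1, "x": 0.004, "y": 0, "z": 0, "turn": 0},
  {"claw": 1, "x": 0.002, "y": 0, "z": 0, "turn": 0},
  {"claw": 1, "x": 0.001, "y": 0, "z": 0, "turn": 0},
  {"claw": 1, "x": 0, "y": 0, "z": 0, "turn": 0},
])

```text
time: 15.78
tool_pos: [0.579, -0.0012, 0.0477]
tcp_rot: [3.14, -0.083, -0.0]
wrist_force: [0.1, 0.1, -1.7]
width: 0.268
```

jog_arm([
  {"claw": 1, "x": 0.001, "y": 0, "z": 0, "turn": 0},
  {"claw": 1, "x": 0.001, "y": 0, "z": 0, "turn": 0},
])

```text
time: 16.02
tool_pos: [0.5798, -0.0012, 0.0475]
tcp_rot: [-3.14, 0.083, 0.004]
wrist_force: [-5.8, 0.3, 1.4]
width: 0.27
```

```bash
python3 -c "
from h import *
rel()"
```

```text
t 16.02 tcp [ 0.5798 -0.0012  0.0475] a -3.04 tilt 0.15 F [-5.8  0.3  1.4] w 0.270
along 0.0508 lateral 0.0003 torque [0.05 0.78 0.01]
```

jog_arm([
  {"claw": 1, "x": 0, "y": 0, "z": 0.001, "turn": 0},
  {"claw": 1, "x": 0.001, "y": 0, "z": 0.0005, "turn": 0},
  {"claw": 1, "x": 0.001, "y": 0, "z": 0, "turn": 0},
  {"claw": 1, "x": 0, "y": 0, "z": 0, "turn": 0},
])

```text
time: 16.52
tool_pos: [0.5798, -0.0012, 0.0459]
tcp_rot: [-3.14, 0.083, 0.01]
wrist_force: [-11.1, 0.1, 7.4]
width: 0.267
```

```bash
python3 -c "
from h import *
rel()"
```

```text
t 16.52 tcp [ 0.5798 -0.0012  0.0459] a -3.02 tilt 0.38 F [-11.1   0.1   7.4] w 0.267
along 0.0508 lateral 0.0003 torque [0.01 1.38 0.05]
```

Contact occurs at the expected depth (51 mm) and the screen is resting on the slot floor. Now I'll release, lift away and look.

jog_arm([
  {"claw": 1, "x": -0.0015, "y": 0, "z": -0.0005, "turn": 0},
  {"claw": 0.4, "x": 0, "y": 0, "z": 0, "turn": 0},
  {"claw": 0.4, "x": 0, "y": 0, "z": 0, "turn": 0},
  {"claw": 0.4, "x": 0, "y": 0, "z": 0, "turn": 0},
  {"claw": 0.4, "x": 0, "y": 0, "z": -0.03, "turn": 0},
  {"claw": 0.4, "x": 0, "y": 0, "z": -0.05, "turn": 0},
  {"claw": 0.4, "x": 0, "y": 0, "z": -0.06, "turn": 0},
  {"claw": 0.4, "x": -0.04, "y": 0, "z": -0.05, "turn": 0},
  {"claw": 0.4, "x": -0.04, "y": 0, "z": 0, "turn": 0},
  {"claw": 0.4, "x": 0, "y": 0, "z": 0, "turn": 0},
])

```text
time: 17.77
tool_pos: [0.5011, 0.003, 0.2365]
tcp_rot: [-3.14, 0.083, -0.003]
wrist_force: [-0.1, 0.2, 0.0]
width: 0.602
```

```bash
python3 - <<'E'
from h import *
rel(); wsnap('w10')
# scraper target: from w2/w3
tip=np.array([(.3892+.4325)/2,(-.2321-.2183)/2]); base=np.array([(.4105+.4648)/2,(-.3280-.3128)/2]); d=tip-base
print('len',np.linalg.norm(d),'heading',np.degrees(np.arctan2(d[1],d[0])))
u=d/np.linalg.norm(d); c=tip-.14*u; print('centre',c); g=c-.01*u; print(g)
goto(*g,.2,np.degrees(np.arctan2(d[1],d[0])))
im=cv2.imread('pics/w10.png')[0:260,130:390]; cv2.imwrite('pics/m4.png',cv2.resize(im,None,fx=2,fy=2,interpolation=2))
E
```

```text
t 17.77 tcp [0.5011 0.003  0.2365] a -3.03 tilt 0.10 F [-0.1  0.2  0. ] w 0.602
along 0.1297 lateral 0.0002 torque [ 0.02 -0.   -0.04]
len 0.09890035389218788 heading 105.72258010383803
centre [ 0.44878717 -0.3599619 ]
[ 0.45149697 -0.36958775]
t 17.82 tcp [0.5022 0.003  0.2361] a -3.04 tilt 0.11 F [0.5 0.8 0.3] w 0.598
shift [-0.031   0.3747  0.036 ] rows 7 [-0.0044  0.0535  0.0051] turn -108.76 rows 11
```

View pics/m4.png

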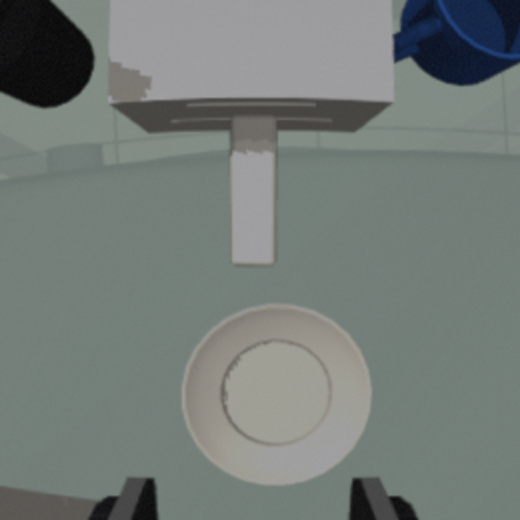

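The screen is home: the handle butts against the rack's front face (end at (253,118) in the crop) and the gripper is clear. Next, the scraper.

jog_arm([
  {"claw": 0.3, "x": -0.0044, "y": 0.0535, "z": 0.005, "turn": 0},
  {"claw": 0.3, "x": -0.0044, "y": 0.0535, "z": 0.005, "turn": 0},
  {"claw": 0.3, "x": -0.0044, "y": 0.0535, "z": 0.005, "turn": 0},
  {"claw": 0.3, "x": -0.0044, "y": 0.0535, "z": 0.005, "turn": 0},
  {"claw": 0.3, "x": -0.0044, "y": 0.0535, "z": 0.005, "turn": 0},
  {"claw": 0.3, "x": -0.0044, "y": 0.0535, "z": 0.005, "turn": 0},
  {"claw": 0.3, "x": -0.0044, "y": 0.0535, "z": 0.005, "turn": 0},
  {"claw": 0.3, "x": 0, "y": 0, "z": 0, "turn": -9.9},
  {"claw": 0.3, "x": 0, "y": 0, "z": 0, "turn": -9.9},
  {"claw": 0.3, "x": 0, "y": 0, "z": 0, "turn": -9.9},
])

```text
time: 19.08
tool_pos: [0.4525, -0.3705, 0.1994]
tcp_rot: [-3.054, -0.732, 0.001]
wrist_force: [-0.5, 0.4, -0.2]
width: 0.699
```

jog_arm([
  {"claw": 0.3, "x": 0, "y": 0, "z": 0, "turn": -9.9},
  {"claw": 0.3, "x": 0, "y": 0, "z": 0, "turn": -9.9},
  {"claw": 0.3, "x": 0, "y": 0, "z": 0, "turn": -9.9},
  {"claw": 0.3, "x": 0, "y": 0, "z": 0, "turn": -9.9},
  {"claw": 0.3, "x": 0, "y": 0, "z": 0, "turn": -9.9},
  {"claw": 0.3, "x": 0, "y": 0, "z": 0, "turn": -9.9},
  {"claw": 0.3, "x": 0, "y": 0, "z": 0, "turn": -9.9},
  {"claw": 0.3, "x": 0, "y": 0, "z": 0, "turn": -9.9},
  {"claw": 0.3, "x": 0, "y": 0, "z": 0, "turn": 0},
  {"claw": 0.3, "x": 0, "y": 0, "z": 0, "turn": 0},
])

```text
time: 20.32
tool_pos: [0.4523, -0.3698, 0.2]
tcp_rot: [-1.897, -2.504, -0.0]
wrist_force: [0.2, 0.7, 0.5]
width: 0.703
```

```bash
python3 - <<'E'
from h import *
pose(); wsnap('w11'); goto(.4515,-.3696,.02,105.7); p=wp('w11')
im=cv2.imread('pics/w11.png').astype(int); g=im.sum(2)
# dark (black handle) pixels around predicted centre line
for x in (.035,.02,0,-.02):
    u=np.array([np.cos(np.radians(105.7)),np.sin(np.radians(105.7))]); c=np.array([.4488,-.36])+x*u
    q=proj(p,np.array([*c,.032])); r=int(round(q[1])); k=[i for i in range(int(q[0])-35,int(q[0])+35) if g[r,i]<160]
    print(x,q.round(1),'dark',(k[0],k[-1],len(k)) if k else None)
q=proj(p,np.array([.4488-.04*u[0],-.36-.04*u[1],.032])); col=int(q[0]); print('rear pred',q.round(1),[int(v) for v in g[int(q[1])-12:int(q[1])+12,col]])
E
```

```text
t 20.32 tcp [ 0.4523 -0.3698  0.2   ] a 105.70 tilt 0.03 F [0.2 0.7 0.5] w 0.703
t 20.38 tcp [ 0.4522 -0.3696  0.2001] a 105.73 tilt 0.02 F [-0.4  0.5 -0.2] w 0.700
shift [ 0.0002 -0.0006  0.1801] rows 4 [ 0.     -0.0002  0.045 ] turn 0.03 rows 1
0.035 [255.8 134.8] dark (245, 266, 22)
0.02 [255.8 148.9] dark (245, 265, 12)
0 [255.8 167.4] dark (245, 265, 21)
-0.02 [255.9 185.4] dark (246, 265, 10)
rear pred [255.9 202.8] [360, 247, 118, 83, 88, 76, 87, 77, 82, 84, 113, 262, 374, 414, 420, 416, 417, 418, 415, 420, 415, 416, 418, 415]
```

jog_arm([
  {"claw": 0.3, "x": 0, "y": 0, "z": 0.05, "turn": 0},
  {"claw": 0.3, "x": 0, "y": 0, "z": 0.05, "turn": 0},
  {"claw": 0.3, "x": 0, "y": 0, "z": 0.05, "turn": 0},
  {"claw": 0.3, "x": 0, "y": 0, "z": 0.03, "turn": 0},
  {"claw": 0.3, "x": 0, "y": 0, "z": 0.0125, "turn": 0},
  {"claw": 0.3, "x": 0, "y": 0, "z": 0, "turn": 0},
  {"claw": 0.3, "x": 0, "y": 0, "z": 0, "turn": 0},
])

```text
time: 21.25
tool_pos: [0.4533, -0.3706, 0.0097]
tcp_rot: [1.892, 2.504, -0.0]
wrist_force: [0.1, -0.0, 0.1]
width: 0.7
```

jog_arm([
  {"claw": 1, "x": 0, "y": 0, "z": 0, "turn": 0},
  {"claw": 1, "x": 0, "y": 0, "z": 0, "turn": 0},
  {"claw": 1, "x": 0, "y": 0, "z": 0, "turn": 0},
  {"claw": 1, "x": 0, "y": 0, "z": 0, "turn": 0},
  {"claw": 1, "x": 0, "y": 0, "z": 0, "turn": 0},
], newtons=60)

```text
time: 21.88
tool_pos: [0.4529, -0.3703, 0.0095]
tcp_rot: [1.892, 2.505, -0.0]
wrist_force: [0.5, 0.7, 6.0]
width: 0.265
```

```bash
python3 - <<'E'
from h import *
pose()
h=np.radians(-3); goto(.6306-.175*np.cos(h),-.0035-.175*np.sin(h),.25,-3)
E
```

```text
t 21.88 tcp [ 0.4529 -0.3703  0.0095] a 105.86 tilt 0.14 F [0.5 0.7 6. ] w 0.265
t 21.88 tcp [ 0.4529 -0.3703  0.0095] a 105.86 tilt 0.14 F [0.5 0.7 6. ] w 0.265
shift [ 0.3603  0.1058 -0.2412] rows 8 [ 0.045   0.0132 -0.0301] turn 108.86 rows 11
```

jog_arm([
  {"claw": 1, "x": 0, "y": 0, "z": -0.025, "turn": 0},
  {"claw": 1, "x": 0, "y": 0, "z": -0.055, "turn": 0},
  {"claw": 1, "x": 0, "y": 0, "z": -0.055, "turn": 0},
  {"claw": 1, "x": 0, "y": 0, "z": -0.055, "turn": 0},
  {"claw": 1, "x": 0, "y": 0, "z": -0.05, "turn": 0},
  {"claw": 1, "x": 0, "y": 0, "z": 0, "turn": 9.9},
  {"claw": 1, "x": 0, "y": 0, "z": 0, "turn": 9.9},
  {"claw": 1, "x": 0, "y": 0, "z": 0, "turn": 9.9},
  {"claw": 1, "x": 0, "y": 0, "z": 0, "turn": 9.9},
  {"claw": 1, "x": 0, "y": 0, "z": 0, "turn": 9.9},
])

```text
time: 23.12
tool_pos: [0.4515, -0.369, 0.2472]
tcp_rot: [-2.772, -1.475, 0.001]
wrist_force: [0.4, 0.1, -1.2]
width: 0.266
```

jog_arm([
  {"claw": 1, "x": 0, "y": 0, "z": 0, "turn": 9.9},
  {"claw": 1, "x": 0, "y": 0, "z": 0, "turn": 9.9},
  {"claw": 1, "x": 0, "y": 0, "z": 0, "turn": 9.9},
  {"claw": 1, "x": 0, "y": 0, "z": 0, "turn": 9.9},
  {"claw": 1, "x": 0, "y": 0, "z": 0, "turn": 9.9},
  {"claw": 1, "x": 0, "y": 0, "z": 0, "turn": 9.9},
  {"claw": 1, "x": -0.0024, "y": -0.0537, "z": 0, "turn": 0},
  {"claw": 1, "x": -0.0024, "y": -0.0537, "z": 0, "turn": 0},
  {"claw": 1, "x": -0.0024, "y": -0.0537, "z": 0, "turn": 0},
  {"claw": 1, "x": -0.0024, "y": -0.0537, "z": 0, "turn": 0},
])

```text
time: 24.38
tool_pos: [0.453, -0.1526, 0.2474]
tcp_rot: [-3.14, 0.084, 0.001]
wrist_force: [0.5, -0.2, -0.8]
width: 0.269
```

jog_arm([
  {"claw": 1, "x": -0.0024, "y": -0.0537, "z": 0, "turn": 0},
  {"claw": 1, "x": -0.0024, "y": -0.0537, "z": 0, "turn": 0},
  {"claw": 1, "x": -0.0024, "y": -0.0537, "z": 0, "turn": 0},
  {"claw": 1, "x": 0, "y": 0, "z": 0.05, "turn": 0},
  {"claw": 1, "x": 0, "y": 0, "z": 0.04, "turn": 0},
  {"claw": 1, "x": 0, "y": 0, "z": 0.04, "turn": 0},
  {"claw": 1, "x": 0, "y": 0, "z": 0, "turn": 0},
  {"claw": 1, "x": 0, "y": 0, "z": 0, "turn": 0},
  {"claw": 1, "x": 0, "y": 0, "z": 0, "turn": 0},
])

```text
time: 25.5
tool_pos: [0.457, 0.0067, 0.1202]
tcp_rot: [3.14, -0.084, 0.006]
wrist_force: [0.6, -0.5, -1.5]
width: 0.267
```

```bash
python3 - <<'E'
from h import *
rel(); wsnap('w12'); s,M,a=pose(); p=wp('w12'); o=9.5
for n,q in [('handle front top',(50,0,o-32)),('rear top',(-30,0,o-32)),('baseL',(50,-28,o-4)),('baseR',(50,28,o-4)),('sideL x90',(90,-28,o-4)),('sideR',(90,28,o-4)),('x110L',(110,-28,o-4)),('tip',(150,0,o-4))]:
    print(n,proj(p,s['tool_pos']+M@(np.array(q)/1e3)).round(1))
h=np.radians(-3); goto(.6306-.175*np.cos(h),-.0035-.175*np.sin(h),.0995,-3)
im=cv2.imread('pics/w12.png')[0:330,130:390]; cv2.imwrite('pics/m5.png',cv2.resize(im,None,fx=1.8,fy=1.8,interpolation=2))
E
```

```text
t 25.50 tcp [0.457  0.0067 0.1202] a -3.05 tilt 0.23 F [ 0.6 -0.5 -1.5] w 0.267
along 0.1739 lateral -0.0011 torque [ 0.02  0.07 -0.01]
t 25.55 tcp [0.4569 0.0067 0.1201] a -3.05 tilt 0.22 F [ 0.1 -0.  -1.7] w 0.267
handle front top [255.  168.8]
rear top [255.4 319.5]
baseL [200.8 157.9]
baseR [309.6 157.7]
sideL x90 [198.9  79.8]
sideR [311.4  79.7]
x110L [198.9  41.5]
tip [255.1 -30.4]
t 25.55 tcp [0.4569 0.0067 0.1201] a -3.05 tilt 0.22 F [ 0.1 -0.  -1.7] w 0.267
shift [-0.001   0.0011  0.0206] rows 1 [-0.001   0.0011  0.0206] turn -0.05 rows 1
```

View pics/m5.png

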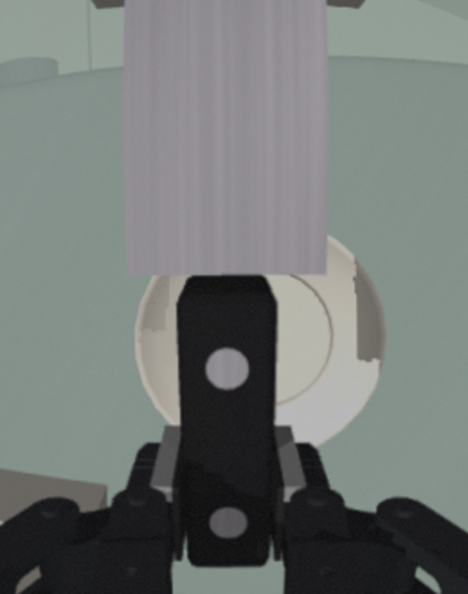

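w12 shows the scraper held squarely, with the blade base at (200–312,153), about 0.5 mm off the model. I'll lower it to slot height.

jog_arm([
  {"claw": 1, "x": -0.001, "y": 0.0008, "z": 0.0105, "turn": 0},
  {"claw": 1, "x": 0, "y": 0, "z": 0.01, "turn": 0},
  {"claw": 1, "x": 0, "y": 0, "z": 0, "turn": 0},
  {"claw": 1, "x": 0, "y": 0, "z": 0, "turn": 0},
  {"claw": 1, "x": 0, "y": 0, "z": 0, "turn": 0},
])

```text
time: 26.18
tool_pos: [0.4544, 0.0061, 0.0977]
tcp_rot: [3.14, -0.083, 0.001]
wrist_force: [-0.2, -0.9, -1.1]
width: 0.27
```

```bash
python3 -c "
from h import *
rel()"
```

```text
t 26.18 tcp [0.4544 0.0061 0.0977] a -3.04 tilt 0.02 F [-0.2 -0.9 -1.1] w 0.270
along 0.1765 lateral -0.0003 torque [0.04 0.04 0.01]
```

jog_arm([
  {"claw": 1, "x": 0.005, "y": 0, "z": -0.0018, "turn": 0},
  {"claw": 1, "x": 0, "y": 0, "z": 0, "turn": 0},
  {"claw": 1, "x": 0.007, "y": 0, "z": 0, "turn": 0},
  {"claw": 1, "x": 0.007, "y": 0, "z": 0, "turn": 0},
  {"claw": 1, "x": 0.007, "y": 0, "z": 0, "turn": 0},
  {"claw": 1, "x": 0.007, "y": 0, "z": 0, "turn": 0},
  {"claw": 1, "x": 0, "y": 0, "z": 0, "turn": 0},
])

```text
time: 27.05
tool_pos: [0.4878, 0.0043, 0.0994]
tcp_rot: [-3.14, 0.083, -0.0]
wrist_force: [-0.1, 0.3, -1.5]
width: 0.262
```

```bash
python3 -c "
from h import *
rel()"
```

```text
t 27.05 tcp [0.4878 0.0043 0.0994] a -3.04 tilt 0.01 F [-0.1  0.3 -1.5] w 0.262
along 0.1431 lateral -0.0003 torque [-0.03  0.03  0.01]
```

The tip should be about 9 mm inside with no force. I'll continue in stages.

jog_arm([
  {"claw": 1, "x": 0.01, "y": 0, "z": 0, "turn": 0},
  {"claw": 1, "x": 0.01, "y": 0, "z": 0, "turn": 0},
  {"claw": 1, "x": 0.01, "y": 0, "z": 0, "turn": 0},
  {"claw": 1, "x": 0, "y": 0, "z": 0, "turn": 0},
])

```text
time: 27.55
tool_pos: [0.5181, 0.0027, 0.0995]
tcp_rot: [-3.14, 0.083, -0.001]
wrist_force: [0.3, 0.0, -1.8]
width: 0.267
```

```bash
python3 -c "
from h import *
rel()"
```

```text
t 27.55 tcp [0.5181 0.0027 0.0995] a -3.04 tilt 0.04 F [ 0.3  0.  -1.8] w 0.267
along 0.1126 lateral -0.0003 torque [-0.01  0.02 -0.05]
```

jog_arm([
  {"claw": 1, "x": 0.01, "y": 0, "z": 0, "turn": 0},
  {"claw": 1, "x": 0.01, "y": 0, "z": 0, "turn": 0},
  {"claw": 1, "x": 0.01, "y": 0, "z": 0, "turn": 0},
  {"claw": 1, "x": 0.01, "y": 0, "z": 0, "turn": 0},
  {"claw": 1, "x": 0.01, "y": 0, "z": 0, "turn": 0},
  {"claw": 1, "x": 0.004, "y": 0, "z": 0, "turn": 0},
  {"claw": 1, "x": 0, "y": 0, "z": 0, "turn": 0},
])

```text
time: 28.42
tool_pos: [0.5711, -0.0001, 0.0992]
tcp_rot: [-3.14, 0.083, 0.0]
wrist_force: [-0.7, -0.8, -1.0]
width: 0.267
```

jog_arm([
  {"claw": 1, "x": 0.002, "y": 0, "z": 0, "turn": 0},
  {"claw": 1, "x": 0.001, "y": 0, "z": 0, "turn": 0},
  {"claw": 1, "x": 0, "y": 0, "z": 0, "turn": 0},
])

```text
time: 28.8
tool_pos: [0.5739, -0.0003, 0.0994]
tcp_rot: [-3.14, 0.083, -0.0]
wrist_force: [0.0, 0.1, -1.1]
width: 0.266
```

```bash
python3 -c "
from h import *
rel()"
```

```text
t 28.80 tcp [ 5.739e-01 -3.000e-04  9.940e-02] a -3.04 tilt 0.00 F [ 0.   0.1 -1.1] w 0.266
along 0.0568 lateral -0.0003 torque [ 0.    0.09 -0.05]
```

Not at the stop yet, so I'll advance in 1 mm steps while lowering towards the slot floor.

jog_arm([
  {"claw": 1, "x": 0.001, "y": 0, "z": 0, "turn": 0},
  {"claw": 1, "x": 0.001, "y": 0, "z": 0, "turn": 0},
  {"claw": 1, "x": 0.001, "y": 0, "z": 0, "turn": 0},
  {"claw": 1, "x": 0.001, "y": 0, "z": 0, "turn": 0},
  {"claw": 1, "x": 0, "y": 0, "z": 0, "turn": 0},
])

```text
time: 29.42
tool_pos: [0.5778, -0.0005, 0.0992]
tcp_rot: [-3.14, 0.083, 0.001]
wrist_force: [-1.8, 0.7, -0.3]
width: 0.264
```

```bash
python3 -c "
from h import *
rel()"
```

```text
t 29.43 tcp [ 5.778e-01 -5.000e-04  9.920e-02] a -3.04 tilt 0.03 F [-1.8  0.7 -0.3] w 0.264
along 0.0529 lateral -0.0003 torque [0.01 0.08 0.  ]
```

jog_arm([
  {"claw": 1, "x": 0.001, "y": 0, "z": 0, "turn": 0},
  {"claw": 1, "x": 0.001, "y": 0, "z": 0, "turn": 0},
  {"claw": 1, "x": 0, "y": 0, "z": 0.001, "turn": 0},
  {"claw": 1, "x": 0.001, "y": 0, "z": 0.001, "turn": 0},
  {"claw": 1, "x": 0, "y": 0, "z": 0, "turn": 0},
])

```text
time: 30.05
tool_pos: [0.5778, -0.0005, 0.0973]
tcp_rot: [-3.14, 0.083, 0.011]
wrist_force: [-10.2, 0.6, 8.1]
width: 0.265
```

```bash
python3 -c "
from h import *
rel()"
```

```text
t 30.05 tcp [ 5.778e-01 -5.000e-04  9.730e-02] a -3.04 tilt 0.39 F [-10.2   0.6   8.1] w 0.265
along 0.0529 lateral -0.0003 torque [ 0.06  1.49 -0.07]
```

The scraper is at its stop (no further advance, 10 N) and on the slot floor. Now I'll release, lift and check.

jog_arm([
  {"claw": 1, "x": -0.0015, "y": 0, "z": -0.0005, "turn": 0},
  {"claw": 0.4, "x": 0, "y": 0, "z": 0, "turn": 0},
  {"claw": 0.4, "x": 0, "y": 0, "z": 0, "turn": 0},
  {"claw": 0.4, "x": 0, "y": 0, "z": 0, "turn": 0},
  {"claw": 0.4, "x": 0, "y": 0, "z": -0.03, "turn": 0},
  {"claw": 0.4, "x": 0, "y": 0, "z": -0.05, "turn": 0},
  {"claw": 0.4, "x": 0, "y": 0, "z": -0.06, "turn": 0},
  {"claw": 0.4, "x": -0.04, "y": 0, "z": 0, "turn": 0},
  {"claw": 0.4, "x": -0.05, "y": 0, "z": 0, "turn": 0},
  {"claw": 0.4, "x": 0, "y": 0, "z": 0, "turn": 0},
])

```text
time: 31.3
tool_pos: [0.4865, 0.0044, 0.2372]
tcp_rot: [-3.14, 0.083, 0.002]
wrist_force: [0.7, 0.5, 0.1]
width: 0.599
```

```bash
python3 - <<'E'
from h import *
rel(); wsnap('w13'); snap('scene','s13.png')
w=cv2.imread('pics/w13.png')[0:220,120:400]; a=cv2.imread('pics/s13.png')[180:290,190:330]
b=cv2.imread('pics/s13.png')
cv2.imwrite('pics/m6.png',np.vstack([np.hstack([cv2.resize(w,(400,314),interpolation=2),cv2.resize(a,(400,314),interpolation=2)]),cv2.resize(b[100:286,80:500],(800,280))]))
E
```

```text
t 31.30 tcp [0.4865 0.0044 0.2372] a -3.03 tilt 0.09 F [0.7 0.5 0.1] w 0.599
along 0.1443 lateral -0.0004 torque [-0.02 -0.02 -0.05]
```

View pics/m6.png

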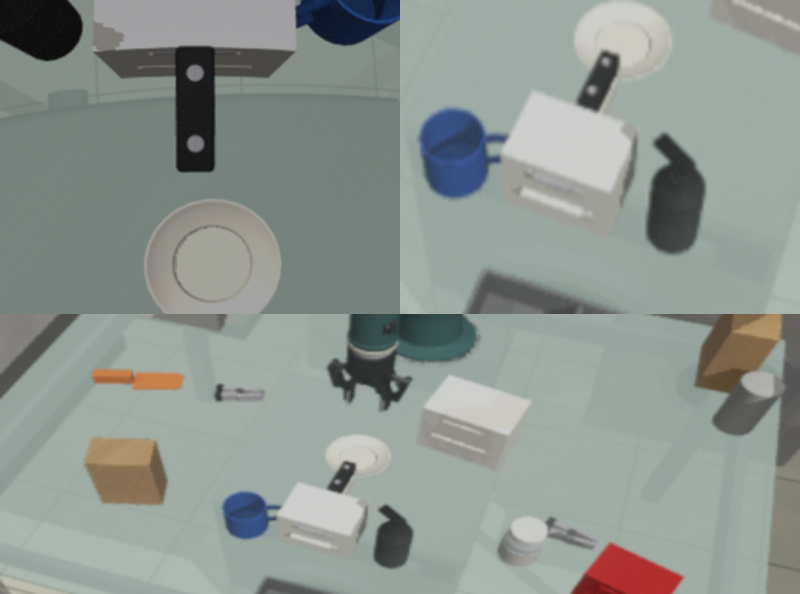

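Both tools are in. The scraper handle butts against the front face (top of the left crop, (195,48)), and both blade tips show in the rear slots. Everything else looks undisturbed, so I'll hand the job in.

```bash
python3 -c "
from h import *
pose(); print(bot.finish_job())"
```

```text
t 31.40 tcp [0.4899 0.0042 0.2383] a -3.04 tilt 0.11 F [ 1.2  0.5 -0.5] w 0.601
the job is handed in; nothing more can be done
None
```

Both tools are away in the smaller white rack: the lint screen in the wide lower slot first, then the scraper in the narrow upper slot. Each went in blade first, right way up, and was pushed until its handle stopped against the front. I handed the job in at 31.4 s of the 64 s allowed.

- **Insertion:** both blades slid in with almost no contact force. Each tool stopped at about 10 N with no further advance, then came to rest on its slot floor (about 40 mm and 88 mm above the shelf).
- **Final pictures:** the scraper's handle is against the rack face and both blade tips show in the rear slots. The lint screen's handle is now hidden under the scraper's, so its picture check is from before the scraper went in. The bottle, cup, saucer, clamps, jar, carton and look-alikes appear unmoved, and the gripper is clear.
- **What failed or disagreed:** one move was refused because rows lacked some keys, and nothing moved. The scraper sat about 2 mm further forward in the grip than predicted, which made no difference since it was pushed to its stop. My attempt to fix the large rack's corner failed because I had matched two different points, so I used its base corner for clearance.

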